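Draw the tall seal from its sleeve and stand it on the stamp pad

TASK

Draw the tall, dome-topped seal straight up out of its sleeve in the wooden block, keeping it upright all the way. Then set it down (do not drop it) standing upright in the middle of the round stamp pad and let go, leaving the two shorter seals in their sleeves.

Things in the scene. Friction and masses are not known exactly. Their poses are not given: they have to be found in the camera images.
- tall_seal_center (a point): Centre (half-way up) of the tall seal: straight dark-wood shaft 30 mm in diameter, 115 mm long, flat foot, domed top of equal diameter; about 120 g; z axis up the shaft. It stands upright in any one of a fixed block's three sleeves, foot 15 mm above the table, so 60 mm stand clear of the block, the first 45 mm straight-sided. It is free of the sleeve once raised 55 mm.
- pad_top (a point): Centre of the flat top of the stamp pad: a round dark-red hard pad 84 mm in diameter, standing 4 mm proud of a round white porcelain dish 100 mm in diameter; the top is 20 mm above the table. The dish is loose and heavy (600 g).
- square_seal_center (a point): Centre of a shorter seal, same wood and 30 mm shaft, 85 mm long, with a 38 mm square cap on top; it stands in another sleeve, its top 30 mm above the block. Leave it. The wooden block is 70 x 250 mm and 70 mm high, with a row of three equal bores (the sleeves) 80 mm apart, 32 mm wide, 55 mm deep, brass-ringed.
- disc_seal_center (a point): Centre of the other shorter seal, same wood and 30 mm shaft, 85 mm long, with a round flat cap 44 mm in diameter and 13 mm thick on top; it stands in the remaining sleeve, its top 30 mm above the block. To be left alone.
Things that resemble listed ones, but are neither listed nor needed, are in the scene too. Leave any blue look-alike of the part that bears tall_seal_center alone.

How it is judged:
On the way:
1. the tall seal is drawn clear of its sleeve, upright (height (world z) of tall_seal_center above 0.132 m and angle between tall_seal_center's own z axis and vertical below 0.26 rad), for 0.1 s.
At the end, for the whole second after the job is handed in: The tall seal stands upright (within 7 degrees) and at rest on the stamp pad, its axis within 22 mm of the pad's centre and its foot on the pad (within about 5 mm); the dish is on the table; the two shorter seals are still in their sleeves, within 15 mm of where they started (horizontal distance between tall_seal_center and pad_top below 0.022 m and angle between tall_seal_center's own z axis and vertical below 0.12 rad and z of tall_seal_center in the frame of pad_top between 0.052 and 0.063 m and linear speed of tall_seal below 0.02 m/s and height (world z) of pad_top below 0.025 m and distance of each of square_seal_center, disc_seal_center from where it was at the start of the episode below 0.015 m); the robot touches nothing.
It fails at once if a shorter seal is pulled or knocked more than 20 mm from its place (distance of any of square_seal_center, disc_seal_center from where it was at the start of the episode above 0.02 m).
It fails at once if the tall seal tips more than 23 degrees from upright (angle between tall_seal_center's own z axis and vertical above 0.4 rad).
It fails at once if the tall seal is let go over the pad with its foot more than 15 mm above it (dropped) (horizontal distance between tall_seal_center and pad_top below 0.06 m and z of tall_seal_center in the frame of pad_top above 0.0725 m and contact force between the fingers and tall_seal below 0.05 N).
It also fails if it takes over 45 s, if anything falls off the work surface, if the arm or the gripper's body presses on something with over 40 N, if the wrist force passes 120 N, or if a joint passes its speed limit or range.

ROBOT

A 7-joint arm with a two-finger parallel gripper is mounted at the origin on the work surface. World frame = base frame: x ahead of the robot, y to its left, z up, the work surface at z = 0. Lengths are in m, angles in rad, forces in N, time in s.
With the tool pointing down it reaches from about 0.35 to 0.9 m from the base axis. Payload 8.1 kg.
Tool frame: the origin (TCP) lies at the centre of the arm's flange, where the gripper is bolted on; the fingertips stand 173 mm ahead of it and the grasp point (between the pads) lies 155 mm ahead of it; z points along the fingers, y is the line along which they close (so a half turn about z gives the same grasp; the last joint's range is limited). The gripper opens to 85 mm and grips with 20 to 120 N. Pads are 22 mm wide; open, the fingers measure 114 mm over their backs; the gripper's body (76 mm by 85 mm) begins 54 mm behind the grasp point. The pads swing forward as they close: fully open they stand 13 mm farther back than shut.
Start: joints at [1.072, 0.434, 0.025, 1.573, -0.012, 1.134, -0.075], TCP at [0.241, -0.577, 0.405] pointing down, gripper open.
Joint ranges: [-2.62, 2.62], [-0.44, 2.09], [-1.27, 1.32], [0.08, 2.57], [-1.32, 4.46], [0.12, 2], [-2.74, 2.74]. Speed limits (rad/s): [2.22, 2.22, 3.01, 3.01, 3.14, 3.14, 3.14].

INTERFACE

Orientations are given as a unit quaternion [x, y, z, w].
In Python, from cell import arm gives the robot as it stands.
- The arm moves only by the tool apply_moves, never from a script. Its argument "series" is one flat list of numbers, 4 for each row, row after row: the shift along the tool's x, y, z each as a share of 40 mm, from -1 to 1, then the turn about the tool's z as a share of 0.12 rad, from -1 to 1. A call has exactly 8 rows; each row shifts and turns the commanded pose from where the row before left it, along the tool's axes as they then stand; what a row does not reach is not made up. A row lasts 1/10 s, in which the tool goes at most 50 mm and 8.59 degrees, less where a joint would pass 70% of its speed; a pose out of reach is approached as far as the arm can. A call with a number of a shift or a turn outside -1 to 1 is refused whole. A call with a gripper value outside its range is refused whole. "grip" is the closure in counts, from 0 (fully open) to 255 (shut), set as the call begins (left out, the last holds). The fingers move at their own pace and stop on an object; "force" is the grip in N (left out, the last holds). Time passes only in rows, so rows that do not move let the fingers close, or fill a call up. It gives the time, the measured TCP pose, the force, the opening and the grip force at its end, in the units of the state.
- arm.get_obs(): the state, without advancing time (a new reading comes with each control period).
- arm.read_camera(name): name is "side" or "top"; returns a dict with "color" (480x640x3 uint8, blue, green, red), "z_map" (480x640 float32, m along the optical axis (not along the pixel's ray), 0 where there is no reading), "mtx" (3x3 intrinsics, pixels), "eye" and "orientation" of the camera in the world. Camera axes: x right, y down, z forward; pixel columns grow to the right and rows downward; lengths in m; the calibration is good to about 2 mm. A picture is of the moment at which its call begins.
- arm.hand_in(): hands the job in; it is judged then, once.
The state is a dict: "time": time; "qpos": joint angles; "joint_vel": joint speeds; "tau": joint torques, N m; "tcp_pos": TCP position; "orientation": TCP orientation; "ft_force": force on the tool from outside, world axes, zero at the start; "wrist_torque": the same for the moment, N m; "grip_width": opening from 0.0 (shut) to 1.0 (fully open); "grasp_force": force on a finger pad.
Only numpy, scipy, OpenCV 4.12 (cv2) and the standard library are available. Lean on these libraries where they do the work, as an engineer would, in place of code of your own. Each camera call takes 0.05 s, during which the arm holds its last target. There are 200 camera calls.

## Working session

There is one attempt and no reset: what is moved stays moved. The work goes in short steps, Python scripts to look and compute and a tool call to move; the robot and the scene stay as the last step left them, time stands still between calls to the robot, and variables do not carry over. Pictures are saved under pics/ and viewed, at most 10 in all, crops included, and the job is handed in when it is done.

Besides the shell and the picture viewer there is one more tool, called as name(argument=value, ...) on one line, values as JSON. apply_moves: Moves the arm, as the interface text tells. Its arguments: {"type":"object","properties":{"series":{"type":"array","items":{"type":"number"}},"grip":{"type":"number"},"force":{"type":"number"}},"required":["series"]}

```bash
mkdir -p pics
cat > h.py <<'E'
import numpy as np, cv2
from cell import arm
from scipy.spatial.transform import Rotation as R
def cam(n):
    c=arm.read_camera(n); o=np.array(c["orientation"]); 
    c["R"]=R.from_quat(o).as_matrix() if o.size==4 else o.reshape(3,3); return c
def cloud(c):
    z=c["z_map"]; v,u=np.indices(z.shape); K=np.array(c["mtx"])
    p=np.stack([(u-K[0,2])/K[0,0]*z,(v-K[1,2])/K[1,1]*z,z],-1)
    return p@c["R"].T+np.array(c["eye"])
def ray(c,u,v,h):
    K=np.array(c["mtx"]); d=c["R"]@np.array([(u-K[0,2])/K[0,0],(v-K[1,2])/K[1,1],1]); e=np.array(c["eye"])
    return e+d*(h-e[2])/d[2]
E
python3 - <<'E'
from h import *
for n in("top","side"):
    c=cam(n); cv2.imwrite(f"pics/{n}0.png",c["color"]); print(n,c["eye"],c["R"][:,2],np.array(c["mtx"])[0])
o=arm.get_obs(); print(o["tcp_pos"],R.from_quat(o["orientation"]).as_matrix().round(3),o["grip_width"])
E
```

```text
top [0.47874082 0.00866397 0.7981287 ] [ 0.03636885 -0.02828776 -0.99893799] [455.4023246   0.        320.621235 ]
side [0.40709253 0.58178354 0.59106753] [ 0.15690878 -0.72389549 -0.67182955] [533.85742128   0.         315.1021099 ]
[ 0.2408769  -0.57648702  0.40400544] [[ 0.923  0.386 -0.001]
 [ 0.386 -0.923  0.001]
 [-0.    -0.001 -1.   ]] 0.9975849134020932
```

View pics/top0.png

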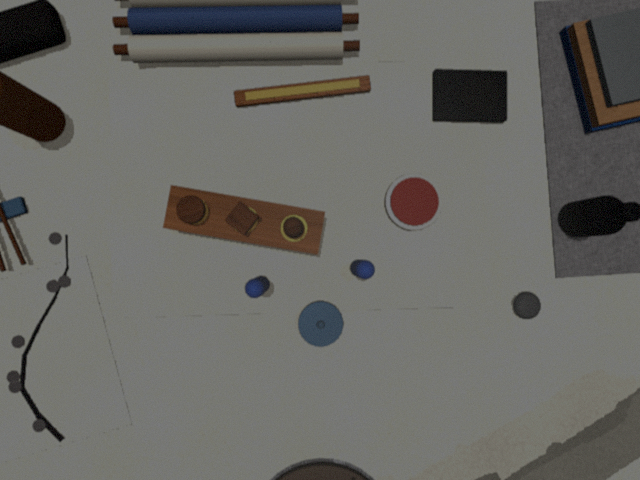

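View pics/side0.png

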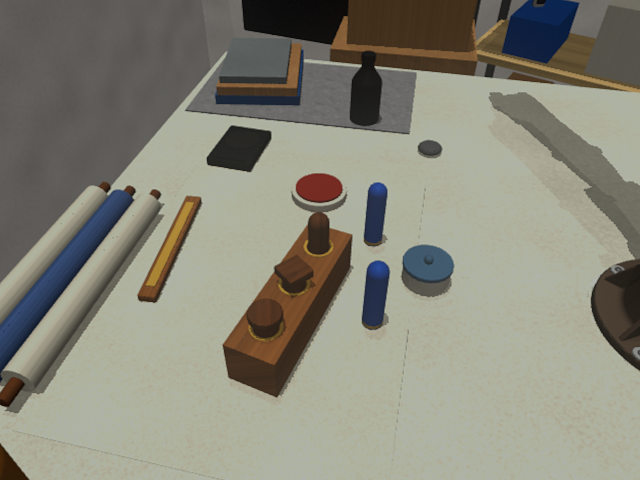

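Candidates in the top and side views:
- Plain domed dark shaft: top (294,229), side (318,230).
- Square cap: top (243,218), side (293,272).
- Disc cap: top (191,210), side (265,318).
- Blue look-alikes: top (257,287) and (364,269), side (374,295) and (376,213).

I choose the plain domed one at side (318,230). The pad is at top (414,202), side (319,188). Next I measure and take a close crop.

Run:
```python
from h import *
o=arm.get_obs(); Rt=R.from_quat(o["orientation"]).as_matrix()
t=cam("top"); s=cam("side")
crop=np.hstack([cv2.resize(t["color"][170:290,230:390],(400,300)),cv2.resize(s["color"][180:300,260,None] if 0 else s["color"][170:290,240:400],(400,300))])
cv2.imwrite("pics/crop.png",crop)
for n,c in(("top",t),("side",s)):
    P=cloud(c); hsv=cv2.cvtColor(c["color"],cv2.COLOR_BGR2HSV); H,S,V=cv2.split(hsv)
    # pad
    red=((H<6)|(H>172))&(S>140)&(V>60)
    m=red&(abs(P[...,2]-.02)<.012)
    k,l,st,ce=cv2.connectedComponentsWithStats(m.astype(np.uint8)); i=1+st[1:,4].argmax()
    print(n,"pad",ray(c,*ce[i],.02).round(4),st[i])
    # tall seal: points above 0.108
    g=ray(c,*((294,229) if n=="top" else (318,220)),.12)
    q=P[(P[...,2]>.106)&(P[...,2]<.14)&(np.hypot(P[...,0]-g[0],P[...,1]-g[1])<.04)]
    print("seal",len(q),q.min(0).round(4),q.max(0).round(4),q.mean(0).round(4))
    # block top plane
    b=(abs(P[...,2]-.07)<.006)&(np.hypot(P[...,0]-g[0],P[...,1]-g[1])<.27)&(S>60)&(H<25)
    k,l,st,ce=cv2.connectedComponentsWithStats(b.astype(np.uint8)); i=1+st[1:,4].argmax()
    r=cv2.minAreaRect((P[...,:2][l==i]*1000).astype(np.float32)); print("block",r, (cv2.boxPoints(r)/1000).round(3).tolist())
    bl=(H>100)&(H<130)&(S>120)&(P[...,2]>.06)&(P[...,2]<.14)
    k,l,st,ce=cv2.connectedComponentsWithStats(bl.astype(np.uint8))
    for i in range(1,k):
        if st[i,4]>60: print("blue",P[l==i].mean(0).round(3),P[l==i].max(0).round(3))
```

```text
top pad [ 0.5669 -0.1775  0.02  ] [391 179  47  46 984]
seal 316 [0.5089 0.0166 0.109 ] [0.5375 0.0453 0.1334] [0.5223 0.0308 0.1247]
block ((538.601318359375, 109.67276763916016), (250.0128936767578, 69.09764099121094), 78.52637481689453) [[0.47999998927116394, -0.006000000052154064], [0.5479999780654907, -0.019999999552965164], [0.597000002861023, 0.22499999403953552], [0.5299999713897705, 0.23899999260902405]]
blue [ 0.454 -0.077  0.112] [ 0.465 -0.063  0.118]
blue [0.431 0.092 0.112] [0.445 0.103 0.117]
side pad [ 0.5648 -0.1709  0.02  ] [ 296  174   46   28 1019]
seal 401 [0.5063 0.0245 0.1062] [0.5354 0.0483 0.1307] [0.5199 0.0395 0.1199]
block ((537.4531860351562, 110.68097686767578), (252.00811767578125, 71.64216613769531), 78.6212158203125) [[0.47699999809265137, -0.006000000052154064], [0.5479999780654907, -0.019999999552965164], [0.597000002861023, 0.22699999809265137], [0.5270000100135803, 0.2409999966621399]]
blue [ 0.453 -0.068  0.108] [ 0.466 -0.061  0.116]
blue [ 0.452 -0.062  0.074] [ 0.46  -0.06   0.093]
blue [0.43  0.103 0.093] [0.444 0.11  0.116]
```

View pics/crop.png

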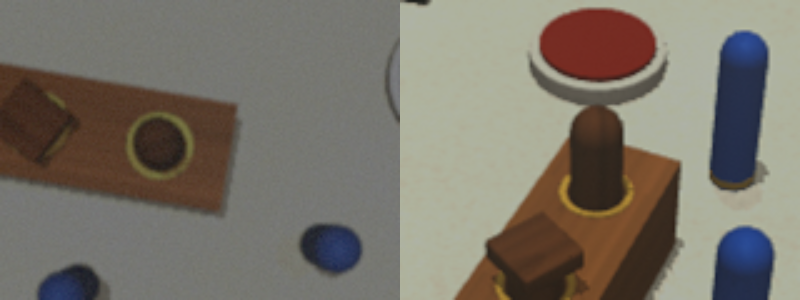

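The crop confirms it: a plain domed dark shaft in a brass ring, in the end sleeve, with the square cap next to it and the blue pair standing outside the block. The fingers should close across the block. First I turn the tool about −0.97 rad.

apply_moves(series=[0,0,0,-1,0,0,0,-1,0,0,0,-1,0,0,0,-1,0,0,0,-1,0,0,0,-1,0,0,0,-1,0,0,0,-1], grip=0)

```text
time: 1.0
tcp_pos: [0.2409, -0.5767, 0.4045]
orientation: [0.777, 0.629, 0.0, -0.0]
ft_force: [0.2, -0.1, 0.4]
grip_width: 0.998
grasp_force: 0.0
```

```bash
cat > plan.py <<'E'
import sys
from h import *
x,y,z,a=map(float,sys.argv[1:5])  # target TCP, angle of tool y (deg)
o=arm.get_obs(); M=R.from_quat(o["orientation"]).as_matrix(); p=np.array(o["tcp_pos"])
print("t",o["time"],"p",p.round(4),"y-ang",np.degrees(np.arctan2(M[1,1],M[0,1])).round(2),"tilt",M[:,2].round(4),"w",o["grip_width"],o["grasp_force"],np.round(o["ft_force"],1))
cur=np.arctan2(M[1,1],M[0,1])
print("shift units",(M.T@(np.array([x,y,z])-p)/.04).round(2),"turn units",(-(np.radians(a)-cur)/.12).round(2),"q",np.round(o["qpos"],2))
E
python3 plan.py .522 .0313 .405 -11.45
```

```text
t 1.0 p [ 0.2409 -0.5767  0.4045] y-ang -12.04 tilt [-2.e-04  4.e-04 -1.e+00] w 0.9979480274050423 0.0 [ 0.2 -0.1  0.4]
shift units [ 1.633e+01  3.700e+00 -1.000e-02] turn units -0.09 q [ 1.22  0.45 -0.19  1.56  0.09  1.14  0.8 ]
```

apply_moves(series=[0.95,0.22,0,-0.09,0.95,0.22,0,0,0.95,0.22,0,0,0.95,0.22,0,0,0.95,0.22,0,0,0.95,0.22,0,0,0.95,0.22,0,0,0.95,0.22,0,0])

```text
time: 1.8
tcp_pos: [0.3722, -0.2919, 0.4048]
orientation: [0.776, 0.631, -0.0, 0.0]
ft_force: [0.7, -0.2, -0.5]
grip_width: 0.998
grasp_force: 0.0
```

apply_moves(series=[0.95,0.22,0,0,0.95,0.22,0,0,0.95,0.22,0,0,0.95,0.22,0,0,0.95,0.22,0,0,0.95,0.22,0,0,0.8,0.15,0,0,0,0,0,0])

```text
time: 2.6
tcp_pos: [0.4834, -0.0462, 0.405]
orientation: [0.773, 0.634, 0.001, -0.0]
ft_force: [0.1, -0.3, -0.6]
grip_width: 1.001
grasp_force: 0.0
```

```bash
python3 plan.py .522 .0313 .252 -11.45
```

```text
t 2.6 p [ 0.4834 -0.0462  0.405 ] y-ang -11.32 tilt [ 0.0013  0.0023 -1.    ] w 1.000760570340506 0.0 [ 0.1 -0.3 -0.6]
shift units [2.08 0.56 3.83] turn units 0.02 q [ 0.41  0.26 -0.51  1.87  0.14  1.05 -0.36]
```

apply_moves(series=[0.7,0.19,0,0,0.7,0.19,0,0,0.68,0.18,0,0,0,0,0.5,0,0,0,0.5,0,0,0,0.5,0,0,0,0.3,0,0,0,0,0])

```text
time: 3.4
tcp_pos: [0.5205, 0.0253, 0.3312]
orientation: [0.776, 0.631, -0.001, -0.001]
ft_force: [0.5, 0.3, 0.7]
grip_width: 1.0
grasp_force: 0.0
```

```bash
python3 plan.py .522 .0313 .252 -11.45
python3 - <<'E'
from h import *
s=cam("side"); t=cam("top"); cv2.imwrite("pics/app.png",np.hstack([cv2.resize(t["color"][140:320,190:430],(400,300)),cv2.resize(s["color"][90:300,180:460],(400,300))]))
E
```

```text
t 3.4 p [0.5205 0.0253 0.3312] y-ang -11.74 tilt [-3.1e-03 -5.0e-04 -1.0e+00] w 0.9997126072915556 0.0 [0.5 0.3 0.7]
shift units [0.16 0.01 1.98] turn units -0.04 q [ 0.24  0.4  -0.51  1.88  0.24  0.92 -0.59]
```

View pics/app.png

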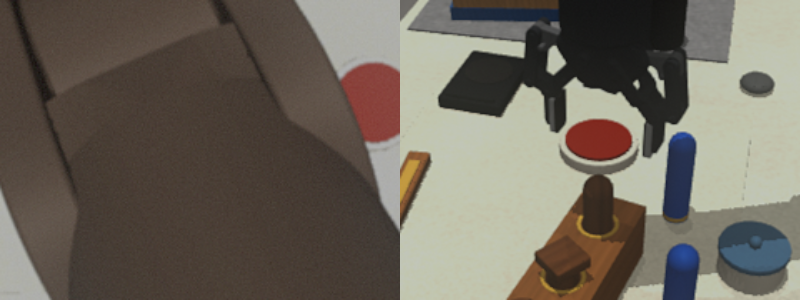

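The open fingers, at about (553,105) and (655,140) in the right panel, straddle the dome at (598,190) across the block. Descend to grasp height.

apply_moves(series=[0.16,0.01,0.3,0,0,0,0.4,0,0,0,0.4,0,0,0,0.4,0,0,0,0.3,0,0,0,0.18,0,0,0,0,0,0,0,0,0])

```text
time: 4.3
tcp_pos: [0.523, 0.0325, 0.2539]
orientation: [0.775, 0.631, 0.0, 0.0]
ft_force: [0.3, -0.3, -1.6]
grip_width: 0.993
grasp_force: 0.0
```

```bash
python3 plan.py .522 .0313 .252 -11.45
```

```text
t 4.3 p [0.523  0.0325 0.2539] y-ang -11.7 tilt [ 6.e-04  1.e-04 -1.e+00] w 0.992702960311217 0.0 [ 0.3 -0.3 -1.6]
shift units [-0.03 -0.02  0.05] turn units -0.04 q [ 0.18  0.5  -0.47  1.96  0.32  0.76 -0.67]
```

Positioned within 2 mm, so close.

apply_moves(series=[-0.03,0,0.03,0,0,0,0,0,0,0,0,0,0,0,0,0,0,0,0,0,0,0,0,0,0,0,0,0,0,0,0,0], grip=255, force=40)

```text
time: 5.1
tcp_pos: [0.5227, 0.0312, 0.2527]
orientation: [0.776, 0.631, 0.0, 0.0]
ft_force: [-1.1, -0.6, 5.8]
grip_width: 0.341
grasp_force: 39.3
```

apply_moves(series=[0,0,0,0,0,0,0,0,0,0,0,0,0,0,-0.1,0,0,0,-0.1,0,0,0,-0.1,0,0,0,0,0,0,0,0,0])

```text
time: 5.9
tcp_pos: [0.5225, 0.0311, 0.2644]
orientation: [0.776, 0.631, 0.0, 0.0]
ft_force: [0.1, -0.7, -1.3]
grip_width: 0.339
grasp_force: 39.5
```

```bash
python3 plan.py .522 .0313 .335 -11.45
```

```text
t 5.9 p [0.5225 0.0311 0.2644] y-ang -11.71 tilt [ 1.e-04 -1.e-04 -1.e+00] w 0.3390240357307563 39.532466903328896 [ 0.1 -0.7 -1.3]
shift units [ 0.   -0.01 -1.77] turn units -0.04 q [ 0.19  0.49 -0.47  1.95  0.31  0.78 -0.66]
```

apply_moves(series=[0,0,-0.25,0,0,0,-0.3,0,0,0,-0.3,0,0,0,-0.35,0,0,0,-0.35,0,0,0,-0.3,0,0,0,-0.15,0,0,0,0,0])

```text
time: 6.7
tcp_pos: [0.5228, 0.0312, 0.3454]
orientation: [0.776, 0.631, 0.001, 0.001]
ft_force: [-0.3, 0.7, -2.1]
grip_width: 0.341
grasp_force: 40.0
```

```bash
python3 plan.py .566 -.175 .345 -11.45
python3 - <<'E'
from h import *
s=cam("side"); t=cam("top"); cv2.imwrite("pics/lift.png",np.hstack([cv2.resize(t["color"][140:320,220:460],(400,300)),cv2.resize(s["color"][60:300,180:500],(400,300))]))
for n,c in(("top",t),("side",s)):
    P=cloud(c); H,S,V=cv2.split(cv2.cvtColor(c["color"],cv2.COLOR_BGR2HSV))
    red=((H<6)|(H>172))&(S>140)&(V>60)&(np.hypot(P[...,0]-.566,P[...,1]+.175)<.06)
    k,l,st,ce=cv2.connectedComponentsWithStats(red.astype(np.uint8)); i=1+st[1:,4].argmax()
    u=np.argwhere(l==i)[:,::-1].astype(np.float32); cs,_=cv2.findContours((l==i).astype(np.uint8),0,1)
    e=cv2.fitEllipse(cv2.convexHull(max(cs,key=len)))
    pl=np.array([ray(c,*q[0],.02)[:2] for q in max(cs,key=len)],np.float32); (cc,r)=cv2.minEnclosingCircle(pl*1000)
    print(n,ray(c,*e[0],.02).round(4),e,st[i],"circ",cc,r)
E
```

```text
t 6.7 p [0.5228 0.0312 0.3454] y-ang -11.71 tilt [ 0.0019 -0.     -1.    ] w 0.34082431344536923 39.97735396027565 [-0.3  0.7 -2.1]
shift units [-4.83  2.11  0.01] turn units -0.04 q [ 0.23  0.39 -0.52  1.86  0.23  0.95 -0.59]
top [ 0.5655 -0.176   0.02  ] ((413.7813720703125, 201.24923706054688), (42.75898361206055, 45.55779266357422), 158.24435424804688) [393 179  41  45 784] circ (565.3836059570312, -175.71499633789062) 39.197723388671875
side [ 0.5904 -0.154   0.02  ] ((302.43634033203125, 190.961181640625), (9.75693416595459, 18.858074188232422), 141.85403442382812) [296 183  12  17 116] circ (591.4271240234375, -154.11767578125) 25.12796974182129
```

View pics/lift.png

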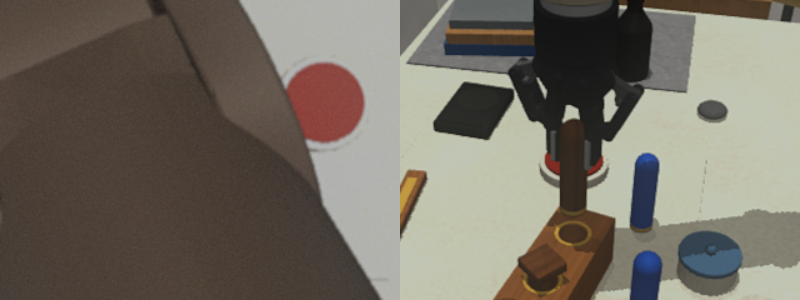

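The seal hangs upright, clear of its sleeve at (572,165) in the right panel. The pad stays at about (0.566, −0.175). Now carry it over.

apply_moves(series=[-0.4,0.17,0,0,-0.7,0.31,0,0,-0.8,0.35,0,0,-0.8,0.35,0,0,-0.8,0.35,0,0,-0.7,0.31,0,0,-0.4,0.17,0,0,-0.2,0.1,0,0])

```text
time: 7.6
tcp_pos: [0.5661, -0.1756, 0.3435]
orientation: [0.776, 0.631, -0.0, -0.0]
ft_force: [-0.0, 0.8, -1.7]
grip_width: 0.344
grasp_force: 40.0
```

```bash
python3 plan.py .566 -.175 .275 -11.45
```

```text
t 7.6 p [ 0.5661 -0.1756  0.3435] y-ang -11.82 tilt [-1.3e-03  1.0e-04 -1.0e+00] w 0.3435168122679882 39.9577072262764 [-0.   0.8 -1.7]
shift units [ 0.01 -0.    1.71] turn units -0.05 q [ 0.53  0.48 -0.45  1.7   0.24  1.01 -0.21]
```

apply_moves(series=[0,0,0.3,0,0,0,0.4,0,0,0,0.4,0,0,0,0.35,0,0,0,0.2,0,0,0,0.05,0,0,0,0,0,0,0,0,0])

```text
time: 8.4
tcp_pos: [0.5665, -0.1739, 0.2769]
orientation: [0.775, 0.631, 0.0, 0.0]
ft_force: [-0.8, 0.2, -0.9]
grip_width: 0.343
grasp_force: 40.0
```

```bash
python3 plan.py .566 -.175 .2575 -11.45
python3 - <<'E'
from h import *
s=cam("side"); cv2.imwrite("pics/pre.png",cv2.resize(s["color"][100:250,220:420],(800,600)))
E
```

```text
t 8.4 p [ 0.5665 -0.1739  0.2769] y-ang -11.7 tilt [ 1.e-03 -2.e-04 -1.e+00] w 0.3427938951564256 39.99954991042614 [-0.8  0.2 -0.9]
shift units [-0.03 -0.01  0.49] turn units -0.04 q [ 0.5   0.55 -0.42  1.77  0.29  0.88 -0.25]
```

View pics/pre.png

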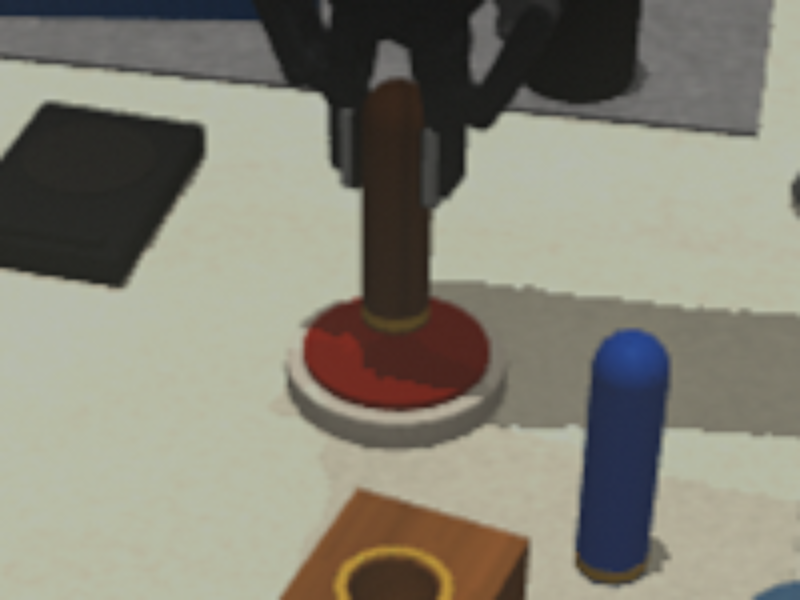

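The foot, at about (397,318), hovers 2 cm over the pad centre at (397,352) and is upright. Lower gently.

apply_moves(series=[0,0,0.15,0,0,0,0.1,0,0,0,0.08,0,0,0,0.06,0,0,0,0.04,0,0,0,0.02,0,0,0,0,0,0,0,0,0])

```text
time: 9.25
tcp_pos: [0.5663, -0.174, 0.2584]
orientation: [0.776, 0.631, 0.0, 0.0]
ft_force: [0.6, -0.1, -2.2]
grip_width: 0.341
grasp_force: 40.0
```

```bash
python3 plan.py .566 -.175 .2575 -11.45
```

```text
t 9.25 p [ 0.5663 -0.174   0.2584] y-ang -11.7 tilt [ 1.e-04 -0.e+00 -1.e+00] w 0.34054355220954324 39.99966837465763 [ 0.6 -0.1 -2.2]
shift units [-0.03 -0.    0.02] turn units -0.04 q [ 0.5   0.58 -0.42  1.79  0.3   0.84 -0.27]
```

No contact yet (−2.2 N, seal weight only), so I go down in 0.5–1 mm steps.

apply_moves(series=[0,0,0.02,0,0,0,0,0,0,0,0.02,0,0,0,0,0,0,0,0.01,0,0,0,0,0,0,0,0,0,0,0,0,0])

```text
time: 10.05
tcp_pos: [0.5664, -0.1739, 0.2576]
orientation: [0.776, 0.631, 0.0, 0.001]
ft_force: [-3.9, 0.1, 11.1]
grip_width: 0.341
grasp_force: 41.6
```

Contact (11 N). I ease off slightly and open.

apply_moves(series=[0,0,-0.02,0,0,0,0,0,0,0,0,0,0,0,0,0,0,0,0,0,0,0,0,0,0,0,0,0,0,0,0,0])

```text
time: 10.85
tcp_pos: [0.5664, -0.174, 0.2577]
orientation: [0.776, 0.631, 0.0, 0.0]
ft_force: [-2.6, 0.2, 6.6]
grip_width: 0.34
grasp_force: 40.8
```

apply_moves(series=[0,0,0,0,0,0,0,0,0,0,0,0,0,0,0,0,0,0,0,0,0,0,0,0,0,0,0,0,0,0,0,0], grip=0)

```text
time: 11.65
tcp_pos: [0.5662, -0.174, 0.2571]
orientation: [0.776, 0.631, 0.0, 0.0]
ft_force: [-0.0, -0.0, 0.0]
grip_width: 0.997
grasp_force: 0.0
```

apply_moves(series=[0,0,-0.2,0,0,0,-0.4,0,0,0,-0.5,0,0,0,-0.5,0,0,0,-0.5,0,0,0,-0.5,0,0,0,-0.2,0,0,0,0,0])

```text
time: 12.45
tcp_pos: [0.5665, -0.174, 0.3705]
orientation: [0.776, 0.631, 0.001, 0.001]
ft_force: [-0.5, 0.5, -0.1]
grip_width: 1.001
grasp_force: 0.0
```

```bash
python3 plan.py .566 -.175 .36 -11.45
python3 - <<'E'
from h import *
s=cam("side"); cv2.imwrite("pics/done.png",s["color"])
P=cloud(s)
for a,b in((.03,.06),(.06,.09),(.09,.13)):
    q=P[(P[...,2]>a)&(P[...,2]<b)&(np.hypot(P[...,0]-.566,P[...,1]+.175)<.045)]; print(len(q),q.mean(0).round(4),q.max(0).round(4))
E
```

```text
t 12.45 p [ 0.5665 -0.174   0.3705] y-ang -11.71 tilt [ 2.4e-03 -8.0e-04 -1.0e+00] w 1.0010073841653535 0.0 [-0.5  0.5 -0.1]
shift units [-0.03 -0.01  0.26] turn units -0.04 q [ 0.53  0.46 -0.46  1.67  0.22  1.06 -0.2 ]
240 [ 0.5623 -0.1621  0.0448] [ 0.5781 -0.1558  0.0599]
253 [ 0.5629 -0.1616  0.0753] [ 0.5781 -0.1561  0.09  ]
396 [ 0.5627 -0.1626  0.1115] [ 0.5791 -0.1556  0.13  ]
```

View pics/done.png

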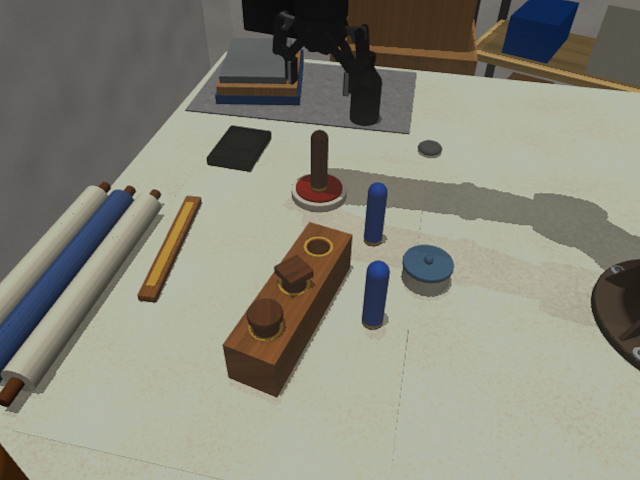

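The seal stands upright at the pad centre, about (319,190). The two short seals are untouched at (293,272) and (265,318), and the gripper is clear.

```bash
python3 -c "
from cell import arm
print(arm.hand_in())"
```

```text
the job is handed in; nothing more can be done
None
```

The tall seal was drawn upright from its sleeve, set down and released in the middle of the stamp pad with the two shorter seals left in place, and the job is handed in (about 12.5 s of arm time; no verdict was returned).

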